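Get the long ruler out of a part-open drawer and hold it up

TASK

Take the red-ridged ruler out of the part-open desk drawer: it is longer than the gap and the drawer opens no farther, so tilt it, raise its front end over the drawer front and draw it out diagonally, rear end last. Finish still holding it steady in the gripper, every part of it at least 5 cm higher than the top of the drawer unit and touching nothing else. Leave the mug, the stapler and the sticky notes where they are.

Things in the scene. Friction and masses are not known exactly. Their poses are not given: they have to be found in the camera images.
- unit: Low grey desk drawer unit, fixed. Origin on the desk (z = 0) under the middle of the front edge of its top board; z up; the drawer stands open along its -y. Cabinet: x -95 to 95 mm, y 0 to 320, top face 74 mm above the desk, underside of top board 66 mm. The drawer cannot move; the opening from above is 160 mm (along y) by 150 mm.
- drawer_floor (a point): Middle of the opening, on the drawer's black floor, 10 mm above the desk; axes as the unit's; 80 mm from the cabinet's front edge and from the drawer front's inner face. Drawer inside: 150 mm wide, running 142 mm back under the cabinet; side walls 8 mm thick, 50 mm high above the desk.
- drawer_front (a point): Middle of the upper edge of the drawer front, 70 mm above the desk. The front is 12 mm thick (unit's y from -172 to -160 mm) and 190 mm wide, with a small steel knob on its outer side, to y = -186.
- ruler_mid (a point): Centre (half-way up, 9 mm above its underside) of a rigid ruler 250 mm long, 0.09-0.16 kg: aluminium base 40 mm wide, 4 thick; along all of it a red ridge 10 mm wide, 14 tall (18 in all), to pinch from above. Its y axis runs along it, -y to its front end; z up. It lies flat on the drawer floor, lengthwise; about the rear half is hidden under the cabinet.
- ruler_front (a point): Middle of the ruler's front end (the end near the drawer front), 2 mm above its underside, 125 mm from its centre.
- ruler_rear (a point): Middle of the ruler's rear end (the end under the cabinet), 2 mm above its underside, 125 mm from its centre.
- mug_mid (a point): Centre of a loose white mug, 82 mm across, 95 mm high, with a handle, standing on the desk. Bystander.
- stapler_mid (a point): Centre of a loose blue and black stapler, 130 x 34 x 54 mm, on the desk. Bystander.
- notes_mid (a point): Centre of a loose yellow block of sticky notes, 76 x 76 x 25 mm, on top of the drawer unit towards its back. Bystander.

How it is judged (in metres and radians):
On the way:
1. the ruler is tilted: its front end is raised above the drawer front while its rear end is still inside, under the cabinet's top board (height (world z) of ruler_front above 0.072 m and y of ruler_rear in the frame of unit above 0 m and height (world z) of ruler_rear below 0.066 m), for 0.1 s.
At the end, for the whole second after the job is handed in: Both ends of the ruler (points 2 mm above its underside) are over 126 mm above the desk, 50 mm above the unit; it is gripped (over 1 N), touches neither unit nor bystanders and is at rest (under 0.03 m/s, 0.2 rad/s); mug, stapler and notes are within 40 mm of their starts (height (world z) of each of ruler_front, ruler_rear above 0.126 m and contact force between ruler and the fingers above 1 N and contact force between ruler and unit below 0.1 N and contact force between ruler and mug below 0.1 N and contact force between ruler and stapler below 0.1 N and contact force between ruler and notes below 0.1 N and distance of each of mug_mid, stapler_mid, notes_mid from where it was at the start of the episode below 0.04 m and linear speed of ruler below 0.03 m/s and angular speed of ruler below 0.2 rad/s); the arm keeps its last pose, push and grip.
It fails at once if the mug is shifted or knocked (more than 40 mm) (distance of mug_mid from where it was at the start of the episode above 0.04 m).
It fails at once if the stapler is shifted or knocked (more than 40 mm) (distance of stapler_mid from where it was at the start of the episode above 0.04 m).
It fails at once if the block of sticky notes is shifted or knocked (more than 40 mm) (distance of notes_mid from where it was at the start of the episode above 0.04 m).
It also fails if it takes over 38 s, if anything falls off the work surface, if the arm or the gripper's body presses on something with over 40 N, if the wrist force passes 120 N, or if a joint passes its speed limit or range.

ROBOT

A 6-joint arm with a two-finger parallel gripper is mounted at the origin on the work surface. World frame = base frame: x ahead of the robot, y to its left, z up, the work surface at z = 0. Lengths are in mm, angles in rad, forces in N, time in s.
With the tool pointing down it reaches from about 350 to 775 mm from the base axis. Payload 7.3 kg.
Tool frame: the origin (TCP) lies on the centre line of the jaws, within the pads' length; the fingertips stand 22 mm ahead of it and the grasp point (between the pads) lies 3 mm ahead of it; z points along the fingers, y is the direction in which the jaws open and shut (so a half turn about z gives the same grasp; the last joint's range is limited). The gripper opens to 92 mm and grips with 3 to 60 N. Pads are 19 mm wide; open, the fingers measure 130 mm over their backs; the gripper's body (75 mm by 190 mm) begins 47 mm behind the grasp point.
Start: joints at [1.054, 0.342, 1.524, -0, 1.275, -0.146], TCP at [190.226, 489.343, 248.741] pointing down, gripper open.
Joint ranges: [-2.53, 2.53], [-0.77, 2.02], [0.04, 2.7], [-1, 4.14], [0.28, 2.66], [-3.11, 3.11]. Speed limits (rad/s): [2.57, 2.57, 3.14, 3.14, 3.14, 3.14].

INTERFACE

Orientations are given as [roll, pitch, yaw] about the fixed x, y, z axes, in that order (R = Rz(yaw) Ry(pitch) Rx(roll)).
In Python, from plant import get_obs, capture, bot, spot_in gives the robot as it stands.
- The arm moves only by the shell command python3 -m handwheel 'ROWS' [OPENING]. ROWS is JSON, a list of rows, each a list of 2 entries, a list of its own where there are three numbers: the shift along the world's x, y, z in mm, then the turn, a rotation vector about the world's x, y, z in rad. In form: [[[x, y, z], [wx, wy, wz]], ...]. A call has 1 to 12 rows; each row shifts and turns the commanded pose from where the row before left it; what a row does not reach is not made up. A row lasts 1/8 s, in which the tool goes at most 62.5 mm and 10.7 degrees, less where a joint would pass 70% of its speed; a pose out of reach is approached as far as the arm can. A call is refused whole if a number of a shift passes 62.5 or a number of a turn 0.188, either way. A call with a gripper value outside its range is refused whole. OPENING is the closure, from 0 (fully open) to 1 (shut), set as the call begins (- or left out, the last holds). The fingers move at their own pace and stop on an object; the grip force is fixed at half the most. Time passes only in rows, so rows that do not move let the fingers close. It gives the time, the measured TCP pose, the force and the opening at its end, in the units of the state.
- get_obs(): the state, without advancing time (a new reading comes with each control period).
- capture(name): name is "side" or "top" or "wrist"; returns a dict with "img" (420x560x3 uint8, red, green, blue), "fx", "fy", "cx", "cy" (pixels), "cam_to_world" (4x4, takes a point from camera to world coordinates). Camera axes: x right, y up, looking along -z (the intrinsics and any distortion apply to the point x, -y, -z); pixel columns grow to the right and rows downward; lengths in mm; the calibration is good to about 2 mm. A picture is of the moment at which its call begins. There is no depth.
- bot.close_job(): hands the job in, once; it reports no verdict.
Trained networks look in the newest picture that a camera, given by its name, has taken for a name from the list of things; names that differ only in an ending like _2 or _b are one class to them, and where a whole thing is asked for, a point or a joint stands for the part that bears it (a point fixed in the world has none). Each returns a list of dicts, best first, with "score" (0 to 1); they miss things now and then, are a little off and sometimes report something else, mostly with a low value. They report only what shows in the picture. A call takes as long as a camera call.
- spot_in(thing, camera): "xyz" ([x, y, z] in mm, in the coordinates of the camera as it stood for that picture, good to about 4 mm: the middle of the surface that is visible of it).
The state is a dict: "time": time; "joint_positions": joint angles; "dq": joint speeds; "tau": joint torques, N m; "tool_pos": TCP position; "tcp_rot": TCP orientation; "contact_force": force on the tool from outside, world axes, zero at the start; "moment": the same for the moment, N m; "grip_width": finger opening in mm.
Only numpy, scipy, OpenCV 4.12 (cv2) and the standard library are available. Lean on these libraries where they do the work, as an engineer would, in place of code of your own. Each camera call takes 0.05 s, during which the arm holds its last target. There are 200 camera calls.

## Working session

There is one attempt and no reset: what is moved stays moved. The work goes in short steps, Python scripts to look and compute and a shell command to move; the robot and the scene stay as the last step left them, time stands still between calls to the robot, and variables do not carry over. Pictures are saved under pics/ and viewed, about 8 in all and at most 12, crops included, and the job is handed in when it is done.

```bash
mkdir -p pics; ls; cat > h.py <<'E'
import numpy as np,cv2
from plant import get_obs,capture,bot,spot_in
def snap(c,f):
    d=capture(c); cv2.imwrite('pics/'+f,d['img'][:,:,::-1]); return d
def world(d,p): return (np.array(d['cam_to_world'])@np.r_[p,1])[:3]
def ray(d,u,v,z):
    T=np.array(d['cam_to_world']); r=T[:3,:3]@np.array([(u-d['cx'])/d['fx'],-(v-d['cy'])/d['fy'],-1]); o=T[:3,3]
    return o+r*(z-o[2])/r[2]
def proj(d,P):
    T=np.linalg.inv(np.array(d['cam_to_world'])); q=T[:3,:3]@np.array(P)+T[:3,3]
    return d['cx']+d['fx']*q[0]/-q[2], d['cy']-d['fy']*q[1]/-q[2]
E
python3 - <<'E'
from h import *
print({k:np.round(v,3) for k,v in get_obs().items()})
for c in ['top','side']:
    d=snap(c,c+'0.png')
    print(c,[k for k in d],np.round(d['cam_to_world'],2).tolist())
    for t in ['unit','drawer_floor','drawer_front','ruler_mid','ruler_front','mug_mid','stapler_mid','notes_mid']:
        print(t,[(np.round(world(d,r['xyz'])),round(r['score'],2)) for r in spot_in(t,c)[:2]])
a=[cv2.imread('pics/%s0.png'%c) for c in('top','side')]
E
```

```text
pics
{'time': np.float64(0.0), 'joint_positions': array([ 1.054,  0.343,  1.525,  0.   ,  1.275, -0.146]), 'dq': array([-0.002,  0.   , -0.   ,  0.001, -0.001, -0.   ]), 'tau': array([ -0.   , -43.124, -24.423,   0.072,   0.056,  -0.   ]), 'tool_pos': array([190.023, 489.   , 248.051]), 'tcp_rot': array([-3.14 , -0.   ,  2.771]), 'contact_force': array([ 0.748, -0.13 ,  0.163]), 'moment': array([ 0.027,  0.073, -0.056]), 'grip_width': np.float64(91.571)}
top ['img', 'fx', 'fy', 'cx', 'cy', 'cam_to_world'] [[0.0, 0.99, -0.11, 421.6], [-1.0, 0.0, -0.0, 12.16], [0.0, 0.11, 0.99, 1400.44], [0.0, 0.0, 0.0, 1.0]]
unit [(array([562., 137.,  70.]), 0.71)]
drawer_floor [(array([564., 137.,  71.]), 0.62)]
drawer_front [(array([563., 137.,  75.]), 0.9)]
ruler_mid [(array([597.,  -7.,   9.]), 0.87), (array([565., 139.,  74.]), 0.4)]
ruler_front [(array([602.,  -9.,   8.]), 0.97)]
mug_mid [(array([ 430., -317.,   30.]), 0.95), (array([598.,  -6.,  11.]), 0.22)]
stapler_mid [(array([ 636., -346.,   54.]), 0.58), (array([563., 137.,  74.]), 0.24)]
notes_mid [(array([548., 273.,  99.]), 0.63)]
side ['img', 'fx', 'fy', 'cx', 'cy', 'cam_to_world'] [[0.89, 0.31, -0.34, 176.99], [-0.46, 0.61, -0.64, -680.5], [0.01, 0.73, 0.69, 816.0], [0.0, 0.0, 0.0, 1.0]]
unit [(array([550.,  85.,  63.]), 0.68)]
drawer_floor [(array([554.,  86.,  65.]), 0.91)]
drawer_front [(array([555.,  90.,  63.]), 0.77)]
ruler_mid []
ruler_front [(array([595.,  16.,  18.]), 0.65)]
mug_mid [(array([ 435., -312.,   51.]), 0.93)]
stapler_mid [(array([ 636., -359.,   47.]), 0.59)]
notes_mid [(array([545., 252.,  99.]), 0.59)]
```

View pics/top0.png

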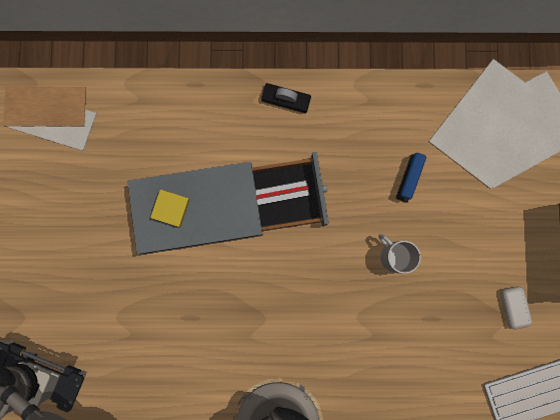

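View pics/side0.png

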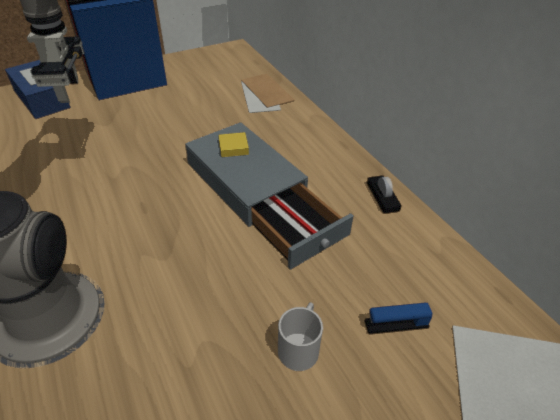

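The top view shows the cabinet corners near (128,181), (252,163), (262,236) and (137,254). The red ridge runs from (256,194) to (308,186), and the mug (402,256) and stapler (411,177) are clear of the drawer. In the side view the ruler lies flat in the opening.

```bash
python3 - <<'E'
from h import *
d=capture('top'); 
C=[ray(d,u,v,74) for u,v in [(128,181),(252,163),(262,236),(137,254)]]
print(np.round(C)); 
o=(C[1]+C[2])/2; y=(C[0]+C[3]-C[1]-C[2])/2; print('unit origin',o,'yaw',np.arctan2(-y[0],y[1]),np.linalg.norm(y))
F=[ray(d,u,v,70) for u,v in [(313,154),(319,154),(322,224),(328,224)]];print(np.round(F))
im=d['img'].astype(int); m=(im[...,0]>110)&(im[...,1]<60)&(im[...,2]<70); v,u=np.nonzero(m); k=(u>240)&(u<320)&(v>170)&(v<215);u,v=u[k],v[k]
P=np.array([ray(d,a,b,28) for a,b in zip(u,v)])
c=P.mean(0); w=np.linalg.svd(P-c)[2][0]; w*=np.sign(w[1]); t=(P-c)@w
print(len(u),'c',c,'dir',w,'yaw',np.arctan2(-w[0],w[1]),'front',c+w*t.min(),'rear vis',c+w*t.max())
E
```

```text
[[620. 385.  74.]
 [668.  68.  74.]
 [480.  42.  74.]
 [434. 357.  74.]]
unit origin [573.91095444  55.19386073  74.        ] yaw 0.14700731465452305 319.34235868813823
[[ 692.  -89.   70.]
 [ 692. -104.   70.]
 [ 511. -110.   70.]
 [ 511. -126.   70.]]
167 c [599.08761592  -9.12657917  28.        ] dir [-1.91957269e-01  9.81403284e-01  7.06975768e-18] yaw 0.1931561167413369 front [612.15856035 -75.95326327  28.        ] rear vis [586.09117232  57.31921103  28.        ]
```

```bash
python3 -m handwheel '[[[34,-40,-2],[0,0,-0.084]],[[34,-40,-2],[0,0,-0.084]],[[34,-40,-2],[0,0,-0.084]],[[34,-40,-2],[0,0,-0.084]],[[34,-40,-2],[0,0,-0.084]],[[34,-40,-2],[0,0,-0.084]],[[34,-40,-2],[0,0,-0.084]],[[34,-40,-2],[0,0,-0.084]],[[34,-40,-2],[0,0,-0.084]],[[34,-40,-2],[0,0,-0.084]],[[34,-40,-2],[0,0,-0.084]],[[30,-32,-2],[0,0,-0.084]]]' 0.5
python3 -m handwheel '[[[0,0,0],[0,0,0]],[[0,0,0],[0,0,0]]]'
python3 - <<'E'
from h import *
o=get_obs(); print(o['tool_pos'],o['tcp_rot'],o['grip_width'],o['joint_positions'])
d=snap('wrist','w1.png'); print(np.round(d['cam_to_world'],2).tolist())
im=d['img'].astype(int); m=(im[...,0]>90)&(im[...,1]<60)&(im[...,2]<70); v,u=np.nonzero(m)
P=np.array([ray(d,a,b,28) for a,b in zip(u,v)]); k=(abs(P[:,0]-600)<60)&(P[:,1]<60)&(P[:,1]>-110);P=P[k]
c=P.mean(0); w=np.linalg.svd(P-c,full_matrices=False)[2][0]; w*=np.sign(w[1]); t=(P-c)@w
print(len(P),'c',c,'yaw',np.arctan2(-w[0],w[1]),'front',c+w*t.min(),'rear vis',c+w*t.max())
for t in ['ruler_front','ruler_mid','drawer_front']:print(t,[(np.round(world(d,r['xyz'])),round(r['score'],2)) for r in spot_in(t,'wrist')[:2]])
E
```

```text
time: 2.45
tool_pos: [595.3, 15.5, 224.6]
tcp_rot: [3.141, 0.0, 1.759]
contact_force: [1.1, 0.4, -0.0]
grip_width: 46.2
time: 2.7
tool_pos: [593.7, 17.7, 224.4]
tcp_rot: [-3.141, -0.001, 1.763]
contact_force: [-0.1, 0.4, 0.6]
grip_width: 45.9
[593.69761564  17.7095244  224.43204144] [-3.14071115e+00 -6.69024014e-04  1.76331202e+00] 45.85003156940503 [-9.93593992e-02  4.87957181e-01  1.36260073e+00  4.02613431e-04
  1.29207150e+00 -2.91986358e-01]
[[0.98, -0.19, -0.05, 579.66], [0.19, 0.95, 0.25, 85.58], [-0.0, -0.25, 0.97, 359.51], [0.0, 0.0, 0.0, 1.0]]Traceback (most recent call last):
  File "<stdin>", line 5, in <module>
IndexError: too many indices for array: array is 1-dimensional, but 2 were indexed
```

View pics/w1.png

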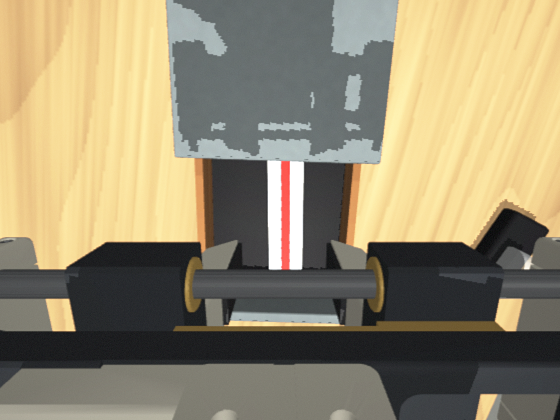

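The wrist view shows the ridge running vertically from (286,162) to (285,268), centred between the finger pads at columns 238 and 331. The cabinet edge is at row 160.

```bash
python3 - <<'E'
from h import *
o=get_obs()
d=capture('wrist')
im=d['img'].astype(int); m=(im[...,0]>150)&(im[...,1]<110)&(im[...,2]<110); v,u=np.nonzero(m)
k=(u>255)&(u<315)&(v>155)&(v<275)
P=np.array([ray(d,a,b,28) for a,b in zip(u[k],v[k])])
c=P.mean(0); w=np.linalg.svd(P-c,full_matrices=False)[2][0]; w*=np.sign(w[1]); t=(P-c)@w
print(len(P),'c',c,'yaw',np.arctan2(-w[0],w[1]),'front',c+w*t.min(),'rear vis',c+w*t.max())
n=np.array([w[1],-w[0]]); print('lateral offset of tcp from ruler',(o['tool_pos'][:2]-c[:2])@n)
print('cabinet edge',ray(d,175,156,74),ray(d,380,163,74))
for t in ['ruler_front','ruler_mid','drawer_front']:print(t,[(np.round(world(d,r['xyz'])),round(r['score'],2)) for r in spot_in(t,'wrist')[:2]])
E
```

```text
756 c [598.53316313  -4.80079577  28.        ] yaw 0.19424566335389404 front [610.81491036 -67.23147237  28.        ] rear vis [586.96911984  53.98164239  28.        ]
lateral offset of tcp from ruler -0.42104681411568917
cabinet edge [486.58985256  44.45162154  74.        ] [671.42262183  74.27852969  74.        ]
ruler_front [(array([600.,  -6.,  15.]), 0.85)]
ruler_mid [(array([597.,  -7.,  15.]), 0.81)]
drawer_front [(array([566.,  97.,  73.]), 0.64)]
```

```bash
python3 -m handwheel '[[[0,0,-30],[0,0,0]],[[0,0,-30],[0,0,0]],[[0,0,-30],[0,0,0]],[[0,0,-30],[0,0,0]],[[0,0,-25],[0,0,0]],[[0,0,-20],[0,0,0]],[[0,0,-10],[0,0,0]],[[0,0,-5],[0,0,0]],[[0,0,0],[0,0,0]]]'
python3 -m handwheel '[[[0,0,-2],[0,0,0]],[[0,0,-2],[0,0,0]],[[0,0,-2],[0,0,0]],[[0,0,0],[0,0,0]],[[0,0,0],[0,0,0]]]'
python3 - <<'E'
from h import *
snap('wrist','w2.png')
E
```

```text
time: 4.08
tool_pos: [594.4, 17.4, 45.1]
tcp_rot: [3.141, 0.0, 1.763]
contact_force: [0.6, -0.2, 0.3]
grip_width: 45.7
time: 4.7
tool_pos: [594.3, 17.3, 38.8]
tcp_rot: [3.141, -0.0, 1.763]
contact_force: [0.2, -0.1, 0.2]
grip_width: 45.9
```

View pics/w2.png

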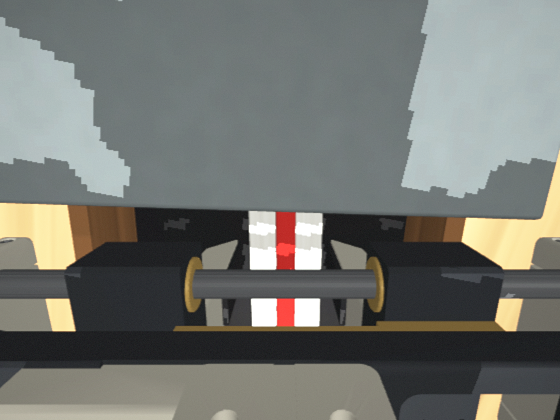

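The ridge (286,215–320) lies midway between the fingers, with no contact yet. I'll go 1 mm lower and close.

```bash
python3 -m handwheel '[[[0,0,-1.2],[0,0,0]],[[0,0,0],[0,0,0]]]'
python3 -m handwheel '[[[0,0,0],[0,0,0]],[[0,0,0],[0,0,0]],[[0,0,0],[0,0,0]],[[0,0,0],[0,0,0]],[[0,0,0],[0,0,0]],[[0,0,0],[0,0,0]],[[0,0,0],[0,0,0]],[[0,0,0],[0,0,0]]]' 1
```

```text
time: 5.0
tool_pos: [594.1, 17.4, 37.4]
tcp_rot: [-3.141, -0.0, 1.763]
contact_force: [0.5, 0.1, 0.0]
grip_width: 45.9
time: 6.0
tool_pos: [594.3, 17.4, 37.6]
tcp_rot: [3.141, 0.0, 1.763]
contact_force: [-0.5, -0.2, 0.0]
grip_width: 9.7
```

```bash
python3 -m handwheel '[[[0,0,2],[0,0,0]],[[0,0,2],[0,0,0]],[[0,0,0],[0,0,0]],[[-0.3,1.5,6.2],[-0.04,-0.0079,0]],[[-0.3,1.5,6.2],[-0.04,-0.0079,0]],[[-0.3,1.5,6.2],[-0.04,-0.0079,0]],[[-0.3,1.5,6.2],[-0.04,-0.0079,0]],[[-0.3,1.5,6.2],[-0.04,-0.0079,0]],[[-0.3,1.5,6.2],[-0.04,-0.0079,0]],[[0,0,0],[0,0,0]],[[0,0,0],[0,0,0]]]'
python3 - <<'E'
from h import *
from scipy.spatial.transform import Rotation as R
o=get_obs(); Rt=R.from_euler('xyz',o['tcp_rot']).as_matrix(); print('tilt deg',np.degrees(np.arccos(-Rt[2,2])),Rt.round(3).tolist(),o['contact_force'],o['moment'],o['grip_width'])
d=snap('side','s2.png')
im=cv2.imread('pics/s2.png')[130:330,170:420]; cv2.imwrite('pics/s2c.png',cv2.resize(im,None,fx=3,fy=3))
f=Rt[:,0]; f=f if f[1]<0 else -f   # towards front
u=-Rt[:,2]
mid=o['tool_pos']-u*27.6
for n,s in(('front',94),('rear',-156)):
  P=mid+f*s+u*2; print(n,P,proj(d,P))
E
```

```text
time: 7.38
tool_pos: [592.3, 26.3, 78.5]
tcp_rot: [3.141, 0.244, 1.763]
contact_force: [0.2, 0.1, -1.2]
grip_width: 9.5
tilt deg 13.970189587258346 [[-0.185, 0.982, 0.047], [0.953, 0.191, -0.237], [-0.241, 0.0, -0.97]] [ 0.21023473  0.07677059 -1.21248   ] [ 0.08338588  0.07189365 -0.0115195 ] 9.52815526926034
front [610.89766655 -69.32472409  76.34824971] (np.float64(315.22854092161657), np.float64(217.5977566843549))
rear [564.61377702 168.824763    15.99410014] (np.float64(254.32219089610084), np.float64(183.83149044827738))
```

View pics/s2c.png

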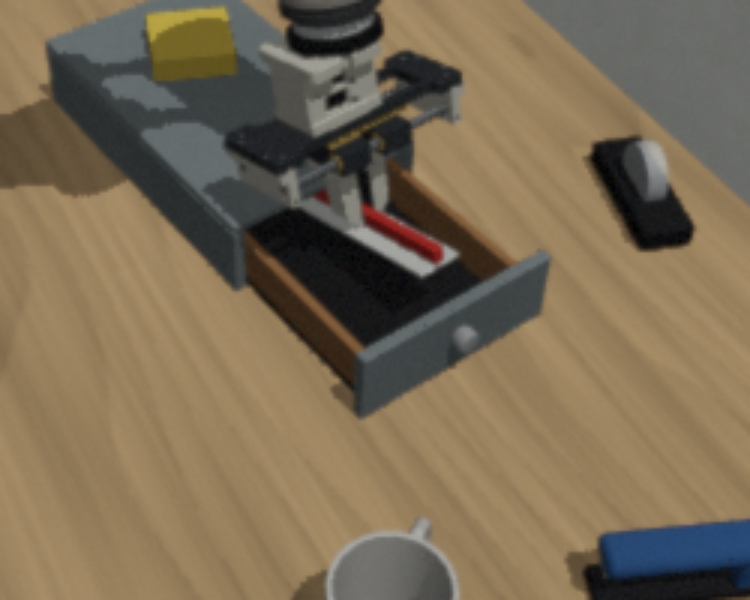

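The front end shows at about (317,217) in the full side image, against a predicted (315,218). So the ruler follows the gripper without slip, and the front end is at z ≈ 76. Next I'll draw it out along its axis.

```bash
python3 -m handwheel '[[[1.5,-7.6,1.9],[0,0,0]],[[3,-15.2,3.8],[0,0,0]],[[3,-15.2,3.8],[0,0,0]],[[3,-15.2,3.8],[0,0,0]],[[3,-15.2,3.8],[0,0,0]],[[0,0,0],[0,0,0]]]'
python3 -m handwheel '[[[3,-15.2,3.8],[0,0,0]],[[3,-15.2,3.8],[0,0,0]],[[3,-15.2,3.8],[0,0,0]],[[3,-15.2,3.8],[0,0,0]],[[3,-15.2,3.8],[0,0,0]],[[3,-15.2,3.8],[0,0,0]],[[3,-15.2,3.8],[0,0,0]],[[0,0,0],[0,0,0]]]'
python3 - <<'E'
from h import *
d=snap('side','s3.png')
im=cv2.imread('pics/s3.png')[100:360,170:470]; cv2.imwrite('pics/s3c.png',cv2.resize(im,None,fx=2,fy=2))
E
```

```text
time: 8.18
tool_pos: [606.3, -43.6, 96.3]
tcp_rot: [3.14, 0.245, 1.761]
contact_force: [-0.2, 1.1, -1.0]
grip_width: 9.9
time: 9.18
tool_pos: [627.2, -149.9, 122.8]
tcp_rot: [3.14, 0.245, 1.761]
contact_force: [-0.2, 0.1, -1.2]
grip_width: 9.6
```

View pics/s3c.png

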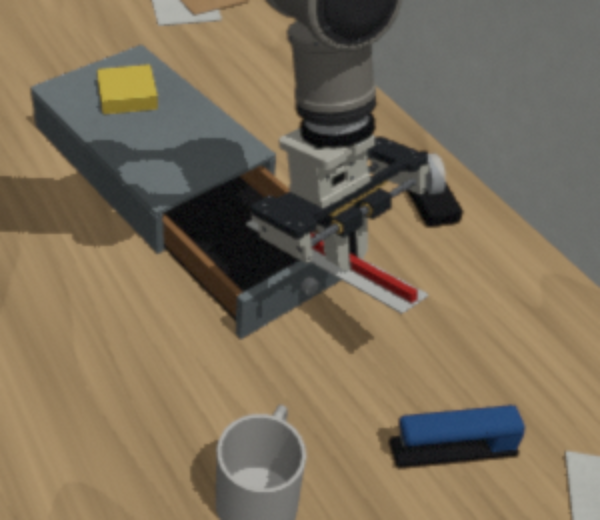

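The ruler is out of the cabinet and its front end, at crop (415,297), is past the drawer front. The mug and stapler are untouched. Now I'll lift straight up.

```bash
python3 -m handwheel '[[[0,0,8],[0,0,0]],[[0,0,14],[0,0,0]],[[0,0,16],[0,0,0]],[[0,0,16],[0,0,0]],[[0,0,16],[0,0,0]],[[0,0,16],[0,0,0]],[[0,0,16],[0,0,0]],[[0,0,12],[0,0,0]],[[0,0,6],[0,0,0]],[[0,0,0],[0,0,0]],[[0,0,0],[0,0,0]],[[0,0,0],[0,0,0]]]'
python3 -m handwheel '[[[0,0,0],[0,0,0]],[[0,0,0],[0,0,0]],[[0,0,0],[0,0,0]],[[0,0,0],[0,0,0]]]'
python3 - <<'E'
from h import *
from scipy.spatial.transform import Rotation as R
o=get_obs(); Rt=R.from_euler('xyz',o['tcp_rot']).as_matrix(); u=-Rt[:,2]; f=-Rt[:,0]*np.sign(Rt[1,0])
d=snap('side','s4.png'); capture('top')
for n,s in(('front',94),('rear',-156)):
  P=o['tool_pos']-u*25.6+f*s; print(n,P,proj(d,P))
print(abs(o['dq']).max(),o['contact_force'])
for t in ['mug_mid','stapler_mid','notes_mid','ruler_mid']:
  for c,dd in(('side',d),): print(t,[(np.round(world(dd,r['xyz'])),round(r['score'],2)) for r in spot_in(t,c)[:2]])
E
```

```text
time: 10.72
tool_pos: [626.7, -148.4, 241.8]
tcp_rot: [-3.141, 0.244, 1.763]
contact_force: [-0.3, 0.0, -0.9]
grip_width: 9.6
time: 11.22
tool_pos: [626.9, -148.4, 242.4]
tcp_rot: [3.141, 0.245, 1.763]
contact_force: [0.8, -0.2, -1.2]
grip_width: 9.7
front [ 645.52247346 -244.05369343  240.37083397] (np.float64(385.8538827503241), np.float64(208.61737098139335))
rear [599.24811383  -5.9528624  179.81773409] (np.float64(299.7763357710673), np.float64(169.42537591837294))
0.0024400276154770565 [ 0.84041434 -0.23324752 -1.1715387 ]
mug_mid [(array([ 435., -307.,   54.]), 0.8)]
stapler_mid [(array([ 635., -358.,   47.]), 0.72)]
notes_mid [(array([544., 253.,  97.]), 0.58)]
ruler_mid [(array([ 626., -185.,  232.]), 0.77)]
```

View pics/s4.png

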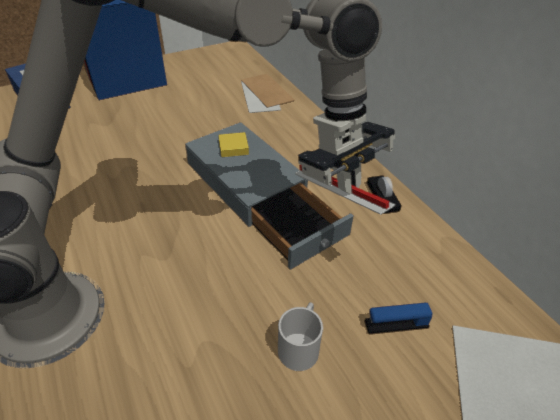

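The ruler hangs clear. Its front is near (390,208) and its rear near (298,171), against predicted (386,209) and (300,169). The bystanders haven't moved.

```bash
python3 -c "
from h import *
print(bot.close_job())"
```

```text
the job is handed in; nothing more can be done
None
```

The ruler is out of the drawer and held steady in the gripper, and I handed the job in at about 11 s of the 38 s allowed; no verdict was reported.

- **What I did:** I pinched the ridge from above, about 94 mm from the front end, and lifted it 4 mm. I then tilted the ruler 14° about its rear end and drew it about 180 mm along its own axis over the drawer front. Finally I raised it 120 mm straight up.
- **Tilt step:** by the arm's pose the front end was at about 76 mm, with the rear still well under the top board at about 16 mm. A side picture of the front end agreed with this.
- **Final hold:** the front end is at about 240 mm and the rear at about 180 mm, against the 126 mm needed. These heights come from the arm's pose, and the last side picture matched within about 4 pixels. The opening is steady at 9.7 mm, the arm is at rest, and the force reading of about 1.2 N downward fits the ruler's weight alone.
- **Bystanders:** the mug, stapler and notes read within 5 mm of their first side-camera positions, which is within the detector's noise.

No check failed. The one disagreement was small: the front end's position differed by 9 mm between the top and wrist pictures, because the gripper partly hid it from the wrist camera, so I used the top-camera value.

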